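Drive the gib key of a tube rotator's wheel tight

ROBOT

A 7-joint arm with a two-finger parallel gripper is mounted at the origin on the work surface. World frame = base frame: x ahead of the robot, y to its left, z up, the work surface at z = 0. Lengths are in m, angles in rad, forces in N, time in s.
With the tool pointing down it reaches from about 0.4 to 0.85 m from the base axis. Payload 4.5 kg.
Tool frame: the origin (TCP) lies at the very end of the fingers, on their centre line; the grasp point (between the pads) lies 19 mm behind it; z points along the fingers, y is the line along which they close (so a half turn about z gives the same grasp; the last joint's range is limited). The gripper opens to 88 mm and grips with 3 to 60 N. Pads are 18 mm wide; open, the fingers measure 123 mm over their backs; the gripper's body (75 mm by 187 mm) begins 45 mm behind the grasp point.
Start: joints at [1.21, 0.689, -0.195, 1.565, 0.157, 0.902, -0.215], TCP at [0.24, -0.577, 0.239] pointing down, gripper open.
Joint ranges: [-3.01, 3.01], [-0.46, 2.08], [-1.47, 1.51], [0.13, 2.56], [-1, 4.14], [0.04, 2.09], [-2.66, 2.66]. Speed limits (rad/s): [2.57, 2.57, 3.14, 3.14, 3.14, 3.14, 3.14].

INTERFACE

Orientations are given as a unit quaternion [x, y, z, w].
In Python, from plant import r gives the robot as it stands. The module is installed in compiled form; this text tells all that it offers.
- The arm moves only by the tool step_arm, never from a script. Its argument "increments" is a list of rows, each a list of 2 entries, a list of its own where there are three numbers: the shift along the world's x, y, z in cm, then the turn, a rotation vector about the world's x, y, z in degrees. A call has exactly 10 rows; each row shifts and turns the commanded pose from where the row before left it; what a row does not reach is not made up. A row lasts 1/10 s, in which the tool goes at most 50 mm and 8.59 degrees, less where a joint would pass 70% of its speed; a pose out of reach is approached as far as the arm can. A call is refused whole if a number of a shift passes 5 or a number of a turn 8.59, either way. A call with a gripper value outside its range is refused whole. "fingers" is the opening, from 0 (shut) to 1 (fully open), set as the call begins (left out, the last holds). The fingers move at their own pace and stop on an object; "grip_force" is the grip in N (left out, the last holds). Time passes only in rows, so rows that do not move let the fingers close, or fill a call up. It gives the time, the measured TCP pose, the force, the opening and the grip force at its end, in the units of the state.
- r.get_state(): the state, without advancing time (a new reading comes with each control period).
- r.snapshot(name): name is "scene" or "top" or "wrist"; returns (picture, depth): 400x640x3 uint8, red, green, blue; 400x640 float32, m along the optical axis (not along the pixel's ray), 0 where there is no reading.
- r.calibration(name): a dict with "fov_y" (degrees; the focal length in pixels is half the picture's height over the tangent of half this angle, whatever the lens; pixels are square), "cx", "cy" (the principal point, pixels), "k1" (the pictures are not rectified: a ray, as slopes to the right and down, at radius r is drawn at 1 + k1 r^2 times it, then the intrinsics apply), "R" (3x3) and "t" (3): a world point X has camera coordinates R X + t. Camera axes: x right, y down, z forward; pixel columns grow to the right and rows downward; lengths in m; the calibration is good to about 2 mm. A picture is of the moment at which its call begins: read the wrist's pose just before it. calibration takes no time and is no camera call; for the wrist camera it gives the pose at the moment of the call.
- r.finish_job(): hands the job in; it is judged then, once.
The state is a dict: "clock": time; "q": joint angles; "qd": joint speeds; "joint_torque": joint torques, N m; "tool_pos": TCP position; "eef_rot": TCP orientation; "contact_force": force on the tool from outside, world axes, zero at the start; "moment": the same for the moment, N m; "opening": opening from 0.0 (shut) to 1.0 (fully open); "finger_force": force on a finger pad.
Only numpy, scipy, OpenCV 4.12 (cv2) and the standard library are available. Lean on these libraries where they do the work, as an engineer would, in place of code of your own. Each camera call takes 0.05 s, during which the arm holds its last target. There are 200 camera calls.

TASK

The carrier wheel of the bench tube rotator sits loose on its drive shaft. Take the gib-head taper key from the bench, lay it in the shaft's keyway thin end first, slide it into the gap between hub and shaft, and drive it in with gentle pushes or light taps on its head until it goes solid and stays wedged tight, with no play left in the hub. Do not force it beyond that, let go of it, and do not disturb the other things on the bench.

Things in the scene. Friction and masses are not known exactly. Their poses are not given: they have to be found in the camera images.
- rotator: Tube rotator, fixed: white housing (150 wide, 170 deep, 162 high), a steel drive shaft (32 diameter, axis 105 above the bench) sticks out of it towards -y of this frame. Origin: on the bench right below the centre of the hub's free end face. y runs along the shaft towards the housing, the way the key is driven; z up. Hub y = 0 to 45, disc to 51, housing from 85; bare shaft stub -100 to 0.
- stub_end (a point): Middle of the keyway floor at the shaft's free end, axes as rotator, 100 mm in -y from the hub's face. The keyway runs along the top of the shaft into the hub: 16.5 wide, flat level floor 114 above the bench (true height within 1 mm of that: feel for it), side walls 4.5 high, open at this end. Fingers gripping the key must stay above these walls (5 mm over the floor).
- keyway_mouth (a point): Middle of the slot at the hub's free end face, level with the keyway floor (114 above the bench while the hub hangs loose); it rises with the hub; axes as rotator. The slot goes right through hub and disc, 16.5 wide; its roof is here 9.9 mm above the floor (within 1 mm) and slopes down inwards 1 in 8, like the key.
- carrier: Carrier wheel (white disc, 140 diameter, tube clips) with its grey plastic hub (60 diameter, 45 long), 0.28 kg, frame as rotator. It has 2 mm of vertical play on the shaft. The key binds 32 to 46 mm in, lifts the hub over 16 mm more against a steady 5 to 13 N, then goes solid: it hardly moves while the push climbs. 16 to 19 N on the head makes it tight; over 25 N or a blow may crack the hub.
- key_head (a point): Centre of the head of the gib key: dark steel wedge with a square head, flat underside on the bench, 91 long, 14 wide, 0.11 kg. y points from head to thin tip, z up. Head 14 wide (x), 16 long (y), 24 high, this point 12 above the underside. Wedge part: 8 to 83 mm in +y from here, 14.4 thick at the head, 5 at the tip. Grip it across x on the head's upper 16 mm; 30 mm is free on each side.
- key_tip (a point): Middle of the lower edge of the key's thin end, 83 mm in +y and 12 mm below key_head; same axes.
- plain_key: Bystander: a plain straight key without a head, 14 x 80 x 9, dark steel. Origin at the middle of its underside.
- collar: Bystander: a steel shaft collar lying flat, 48 outer and 33 inner diameter, 12 high. Origin at the middle of its underside.
- small_dish: Bystander: a covered clear dish, 60 diameter, 14 high. Origin at the middle of its underside.
- dish_stack: Bystander: two covered clear dishes, 90 diameter, 30 high together. Origin at the middle of the underside.
- pipettor: Bystander: a green six-sided pipette handle with a glass tip, lying, 190 long, 30 high. Origin on the bench below it.
- driver: Bystander: a screwdriver with a black handle, lying, 160 long, 26 high. Origin on the bench below its middle.
- tip_box: Bystander: a blue box of pipette tips with a clear lid, 120 x 84 x 62 high. Origin at the middle of its underside.
Mind the look-alikes: they are no part of the job. Leave any green or white look-alike of the part that bears key_head alone.

How it is judged:
On the way, in this order (a step that is already met when the one before it is completed fails the run):
1. the key lies in the keyway, its tip at least 12 mm into the gap between hub and shaft (y of key_tip in the frame of rotator above 0.012 m and x of key_tip in the frame of rotator between -0.004 and 0.004 m and z of key_tip in the frame of rotator between 0.11 and 0.12 m and angle between the y axis of key_tip and the y axis of rotator, either way round below 0.1 rad), for 0.1 s.
2. the key is driven in so far that the hub has risen through its play (at least 1.7 of 2 mm) (z of keyway_mouth in the frame of rotator above 0.1157 m and y of key_tip in the frame of rotator above 0.042 m), for 0.2 s.
At the end, for the whole second after the job is handed in: The key sits right way up in the keyway between hub and shaft (within 4 mm sideways and 0.1 rad), its tip more than 42 mm past the hub's end face, released and wedged tight by itself: the hub stays lifted through at least 1.7 of its 2 mm of play and the key still presses on it with more than 6 N (all of step 2 and x of key_tip in the frame of rotator between -0.004 and 0.004 m and angle between the y axis of key_tip and the y axis of rotator, either way round below 0.1 rad and angle between key_tip's own z axis and vertical below 0.1 rad and contact force between gib_key and carrier above 6 N); the robot touches nothing.
It fails at once if the hub is overloaded: the key presses on it with more than 26 N (contact force between gib_key and carrier above 26 N).
It fails at once if another thing on the bench is moved by more than 20 mm (distance of any of plain_key, collar, small_dish, dish_stack, pipettor, driver, tip_box from where it was at the start of the episode above 0.02 m).
It also fails if it takes over 72 s, if anything falls off the work surface, if the arm or the gripper's body presses on something with over 40 N, if the wrist force passes 120 N, or if a joint passes its speed limit or range.

## Working session

There is one attempt and no reset: what is moved stays moved. The work goes in short steps, Python scripts to look and compute and a tool call to move; the robot and the scene stay as the last step left them, time stands still between calls to the robot, and variables do not carry over. Pictures are saved under pics/ and viewed, at most 10 in all, crops included, and the job is handed in when it is done.

Besides the shell and the picture viewer there is one more tool, called after "Call:" as name([rows], argument=value, ...), one row to a line, values as JSON. step_arm: Moves the arm, as the interface text tells. Its arguments: {"type":"object","properties":{"increments":{"type":"array","items":{"type":"array"}},"fingers":{"type":"number"},"grip_force":{"type":"number"}},"required":["increments"]}

```bash
mkdir -p pics
cat > h.py <<'E'
import numpy as np, cv2
from plant import r
def cam(name,fn=None):
    c=r.calibration(name); p,d=r.snapshot(name)
    if fn: cv2.imwrite('pics/'+fn,p[:,:,::-1])
    return c,p,d
def pts(c,d,uv):
    uv=np.atleast_2d(np.array(uv,float)); f=200/np.tan(np.radians(c['fov_y'])/2)
    K=np.array([[f,0,c['cx']],[0,f,c['cy']],[0,0,1]])
    n=cv2.undistortPoints(uv.reshape(-1,1,2),K,np.array([c['k1'],0,0,0,0.])).reshape(-1,2)
    z=d[uv[:,1].astype(int),uv[:,0].astype(int)]
    X=np.c_[n*z[:,None],z]
    return (X-np.array(c['t']))@np.array(c['R'])
def cloud(c,d):
    v,u=np.mgrid[0:400,0:640]; return pts(c,d,np.c_[u.ravel(),v.ravel()]).reshape(400,640,3)
E
python3 - <<'E'
from h import *
for n in('top','scene'):
    c,p,d=cam(n,n+'.png'); np.savez(n+'.npz',p=p,d=d,**{k:np.array(v) for k,v in c.items()})
    print(n,c)
print(r.get_state())
a=cv2.imread('pics/top.png');b=cv2.imread('pics/scene.png')
E
```

```text
top {'fov_y': 42.20082064061154, 'cx': 325.02834772586215, 'cy': 198.4097974912832, 'k1': -0.0926195975117369, 'R': array([[-0.02805563, -0.99955118, -0.01050353],
       [-0.98461055,  0.02944647, -0.17226425],
       [ 0.17249622,  0.00550891, -0.98499477]]), 't': array([-0.12565969,  0.56813846,  1.14237263])}
scene {'fov_y': 44.13316050266892, 'cx': 317.2449177650006, 'cy': 197.23545397181078, 'k1': -0.07891558431714592, 'R': array([[ 0.8207338 ,  0.57129753,  0.00389311],
       [ 0.44649829, -0.63716449, -0.62822026],
       [-0.35642013,  0.51733987, -0.77802581]]), 't': array([-0.36281065, -0.28082318,  1.43182351])}
{'clock': 0.1, 'q': array([ 1.2098048 ,  0.68989166, -0.19453115,  1.56620916,  0.15730063,
        0.90246813, -0.21508364]), 'qd': array([ 0.00049194, -0.00172011, -0.00127795, -0.00260598, -0.00079966,
       -0.00010414, -0.0006613 ]), 'joint_torque': array([-2.53813458e-03, -5.28502107e+01, -1.27098653e+00, -1.53837472e+01,
       -5.24614309e-02,  1.98398382e-03,  3.98833981e-05]), 'tool_pos': array([ 0.24014411, -0.57643581,  0.238004  ]), 'eef_rot': array([ 9.80570735e-01,  1.96164230e-01, -2.06339165e-04, -7.65339304e-04]), 'contact_force': array([ 0.29053299, -0.32363669,  0.65862118]), 'moment': array([ 0.01178561,  0.00925339, -0.04187686]), 'finger_force': 0.0, 'opening': 0.9987692478247683}
```

View pics/top.png

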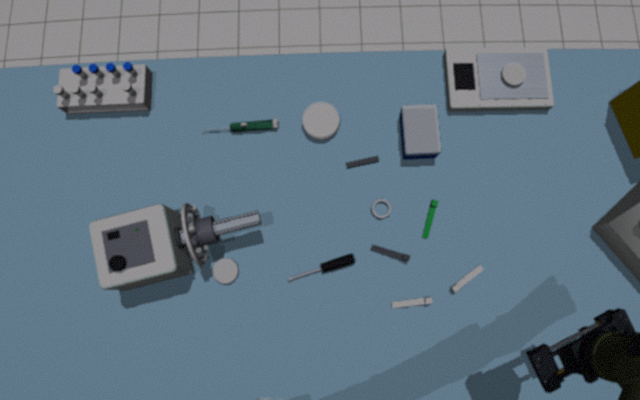

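View pics/scene.png

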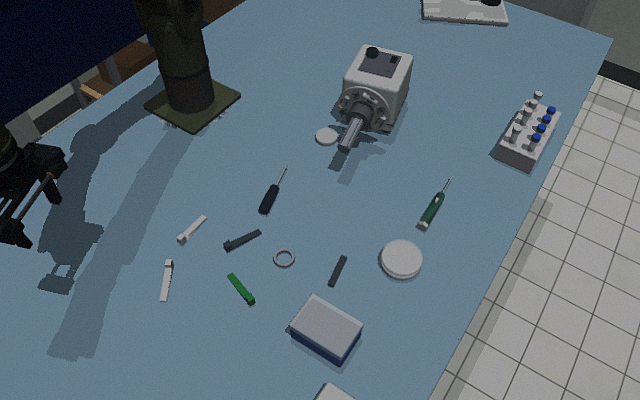

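Candidates for the gib key: a dark key at top (390,253) / scene (242,240) with a head at its scene-left end. The plain dark key without a head is at top (362,162). The green look-alike is at (430,218), and the white ones are at (412,302) and (467,278). I choose the one at (390,253). Next I'll measure it and the rotator, and check a crop.

Run:
```python
from h import *
def ld(n):
    z=np.load(n+'.npz'); return z,z['p'],z['d']
z,p,d=ld('top'); zs,ps,ds=ld('scene')
C=cloud(z,d); S=cloud(zs,ds)
print('bench',pts(z,d,[[300,330],[450,150],[280,180]]), pts(zs,ds,[[330,200]]))
# key
for nm,I,P,(u0,v0,u1,v1) in(('top',p,C,(362,236,420,270)),('scene',ps,S,(212,222,270,258))):
    g=I[v0:v1,u0:u1].astype(int); m=(g.max(2)<95)&(g[:,:,2]-g[:,:,0]<25)
    X=P[v0:v1,u0:u1][m]; X=X[(X[:,2]<.04)]
    c=X[:,:2].mean(0); w,V=np.linalg.eigh(np.cov((X[:,:2]-c).T)); a=V[:,1]; s=(X[:,:2]-c)@a
    print(nm,len(X),c,a,s.min(),s.max(),X[:,2].max()); 
    for e in(s<s.min()+.016,s>s.max()-.016): print('  end',X[e].mean(0),X[e][:,2].max())
    h=X[X[:,2]>.017]; print('  high',len(h),h.mean(0) if len(h) else '')
# shaft points
for nm,P,(u0,v0,u1,v1) in(('top',C,(215,205,265,240)),('scene',S,(335,100,380,155))):
    X=P[v0:v1,u0:u1].reshape(-1,3); X=X[(X[:,2]>.105)&(X[:,2]<.126)]
    c=X[:,:2].mean(0); w,V=np.linalg.eigh(np.cov((X[:,:2]-c).T)); a=V[:,1]; s=(X[:,:2]-c)@a;t=(X[:,:2]-c)@V[:,0]
    print(nm,'shaft',len(X),c,a,s.min(),s.max(),t.min(),t.max(),X[:,2].mean(),X[:,2].max(), 'ends',c+a*s.min(),c+a*s.max())
k1=cv2.resize(ps[215:265,205:285,::-1],None,fx=5,fy=5,interpolation=cv2.INTER_CUBIC)
k2=cv2.resize(p[190:270,170:270,::-1],None,fx=4,fy=4,interpolation=cv2.INTER_CUBIC)
o=np.zeros((250+320,400,3),np.uint8);o[:250]=k1;o[250:]=k2;cv2.imwrite('pics/crop.png',o)
```

```text
bench [[ 0.26660347 -0.075514    0.00115163]
 [ 0.68409654 -0.45067595 -0.0017789 ]
 [ 0.62198978 -0.03408442 -0.00417715]] [[ 0.53296322 -0.07610359 -0.00176959]]
top 246 [ 0.43652003 -0.29087341] [0.34878641 0.93720224] -0.04156817162685827 0.04676853642277033 0.027341921782805832
  end [ 0.42471453 -0.32190466  0.01925292] 0.027341921782805832
  end [ 0.44960132 -0.25466824  0.00609556] 0.012491757153577202
  high 42 [ 0.42617551 -0.32240508  0.02264709]
scene 310 [ 0.4369024  -0.29724387] [0.30279236 0.95305655] -0.04035522968638109 0.051178007065775945 0.02625090748661994
  end [ 0.42717813 -0.32886606  0.01697355] 0.02625090748661994
  end [ 0.45035648 -0.25622881  0.00414185] 0.00786381727190445
  high 49 [ 0.42635606 -0.32823288  0.02202582]
top shaft 678 [0.50456148 0.04994673] [-0.24868086  0.96858548] -0.05001106565625378 0.05308078415190035 -0.018246422086296375 0.021425829329703005 0.11429936534187066 0.12255606985837232 ends [0.51699827 0.00150674] [0.4913613  0.10136001]
scene shaft 729 [0.49813516 0.07749851] [-0.31002818  0.95072737] -0.08146996895872916 0.0740517361156667 -0.05020552394169729 0.06318963114507756 0.11494023599347054 0.12592367831517923 ends [5.23393147e-01 4.27768192e-05] [0.47517704 0.14790152]
```

View pics/crop.png

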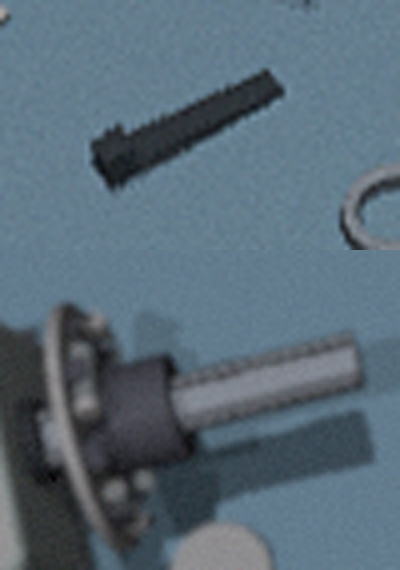

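The crop confirms it: a dark wedge with a raised square head at its scene-left end (about scene 227,246). The shaft's keyway is seen along the top. The key points at about -19° yaw from +y, the shaft at +14.5°. Approaching now.

Call:
step_arm([
  [[1.85,2.5,-1.0],[0,0,4.8]],
  [[1.85,2.5,-1.0],[0,0,4.8]],
  [[1.85,2.5,-1.0],[0,0,4.8]],
  [[1.85,2.5,-1.0],[0,0,4.8]],
  [[1.85,2.5,-1.0],[0,0,4.8]],
  [[1.85,2.5,-1.0],[0,0,4.8]],
  [[1.85,2.5,-1.0],[0,0,4.8]],
  [[1.85,2.5,-1.0],[0,0,4.8]],
  [[1.85,2.5,-1.0],[0,0,4.8]],
  [[1.85,2.5,-1.0],[0,0,4.8]],
], fingers=1, grip_force=30)

```text
clock: 1.1
tool_pos: [0.4259, -0.3259, 0.1381]
eef_rot: [0.815, 0.579, -0.0, -0.0]
contact_force: [-0.0, -0.2, -0.1]
opening: 0.997
finger_force: 0.0
```

Run:
```python
from h import *
from scipy.spatial.transform import Rotation as R
s=r.get_state();print(s['clock'],s['tool_pos'],R.from_quat(s['eef_rot']).as_matrix().round(4),s['q'])
c,p,d=cam('wrist','w1.png'); np.savez('w1.npz',p=p,d=d,**{k:np.array(v) for k,v in c.items()})
C=cloud(c,d)
b=C[(d>0)&(abs(C[:,:,2])<.006)]; print('bench',len(b),np.median(b[:,2]))
h=C[(d>0)&(C[:,:,2]>.018)&(C[:,:,2]<.03)&(np.hypot(C[:,:,0]-.425,C[:,:,1]+.326)<.04)]
print('head',len(h),h.mean(0) if len(h) else 0,h.min(0),h.max(0))
g=p.astype(int); m=(d>0)&(g.max(2)<95)&(g[:,:,2]-g[:,:,0]<25)&(C[:,:,2]<.03)&(np.hypot(C[:,:,0]-.44,C[:,:,1]+.29)<.07)&(C[:,:,2]>.004)
X=C[m]; 
q=X[:,:2].mean(0);w,V=np.linalg.eigh(np.cov((X[:,:2]-q).T));a=V[:,1];t=(X[:,:2]-q)@a;print(len(X),q,a,np.degrees(np.arctan2(a[1],a[0])),t.min(),t.max(),q+a*t.min(),q+a*t.max())
```

```text
1.1 [ 0.42585455 -0.32585786  0.1381237 ] [[ 3.288e-01  9.444e-01 -3.000e-04]
 [ 9.444e-01 -3.288e-01  3.000e-04]
 [ 2.000e-04 -4.000e-04 -1.000e+00]] [ 0.75937309  0.73691961 -0.31871807  1.92092355  0.41548125  0.54855559
 -0.17539332]
bench 169641 0.0010321768233105904
head 367 [ 0.42430329 -0.32449047  0.02463391] [ 0.41536478 -0.3344027   0.0180379 ] [ 0.43281829 -0.31584417  0.02701047]
1921 [ 0.43658453 -0.29075211] [0.33854392 0.94095059] 70.21181358243177 -0.04465216095739682 0.04626618589279815 [ 0.42146781 -0.33276759] [ 0.45224767 -0.24721791]
```

View pics/w1.png

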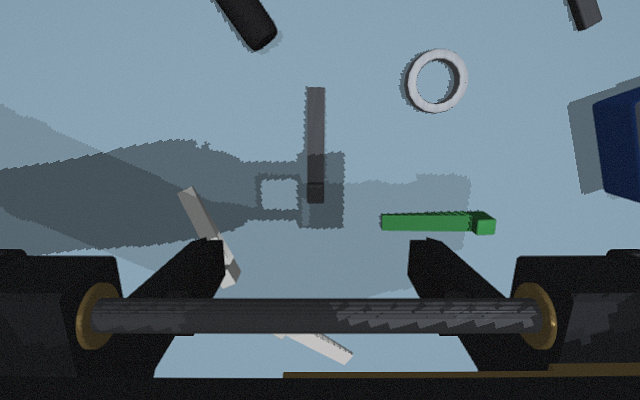

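The wrist view shows the key at (315,145) with its head at (315,193), almost aligned with the tool, so it needs only a small correction. Descending with the fingers partly closed, to stay inside the free margin.

Call:
step_arm([
  [[-0.15,0.1,-1.0],[0,0,-0.6]],
  [[0,0,-1.5],[0,0,0]],
  [[0,0,-1.7],[0,0,0]],
  [[0,0,-1.7],[0,0,0]],
  [[0,0,-1.7],[0,0,0]],
  [[0,0,-1.7],[0,0,0]],
  [[0,0,-1.5],[0,0,0]],
  [[0,0,-1.1],[0,0,0]],
  [[0,0,-0.7],[0,0,0]],
  [[0,0,-0.3],[0,0,0]],
], fingers=0.4)

```text
clock: 2.15
tool_pos: [0.4233, -0.3263, 0.0091]
eef_rot: [0.819, 0.573, -0.0, -0.0]
contact_force: [-0.2, 0.2, -0.5]
opening: 0.402
finger_force: 0.0
```

Call:
step_arm([
  [[0,0,0],[0,0,0]],
  [[0,0,0],[0,0,0]],
  [[0,0,0],[0,0,0]],
  [[0,0,0],[0,0,0]],
  [[0,0,0],[0,0,0]],
  [[0,0,0],[0,0,0]],
  [[0,0,0],[0,0,0]],
  [[0,0,0],[0,0,0]],
  [[0,0,0],[0,0,0]],
  [[0,0,0],[0,0,0]],
], fingers=0, grip_force=40)

```text
clock: 3.15
tool_pos: [0.4243, -0.3262, 0.0103]
eef_rot: [0.819, 0.574, 0.0, 0.001]
contact_force: [-0.9, -0.8, 6.2]
opening: 0.157
finger_force: 40.0
```

Gripped (13.8 mm opening). Lifting the key and moving it to a staging point ahead of the shaft.

Call:
step_arm([
  [[0,0,1.0],[0,0,0]],
  [[0,0,3.0],[0,0,0]],
  [[1.3,3.5,3.0],[0,0,4.3]],
  [[1.3,3.5,2.5],[0,0,4.3]],
  [[1.3,3.5,2.0],[0,0,4.3]],
  [[1.3,3.5,2.0],[0,0,4.3]],
  [[1.3,3.5,2.0],[0,0,4.3]],
  [[1.3,3.5,2.0],[0,0,4.3]],
  [[1.3,3.5,1.0],[0,0,4.3]],
  [[1.3,3.5,0.5],[0,0,4.1]],
])

```text
clock: 4.15
tool_pos: [0.5282, -0.0447, 0.2012]
eef_rot: [0.613, 0.79, 0.0, 0.001]
contact_force: [0.3, 0.0, -1.0]
opening: 0.156
finger_force: 40.0
```

Run:
```python
from h import *
from scipy.spatial.transform import Rotation as R
s=r.get_state();print(s['clock'],s['tool_pos'],R.from_quat(s['eef_rot']).as_matrix().round(4),s['contact_force'],s['opening'])
c,p,d=cam('wrist','w2.png'); np.savez('w2.npz',p=p,d=d,**{k:np.array(v) for k,v in c.items()})
C=cloud(c,d)
Z=C[:,:,2]
for v in range(20,260,30):
    print(v,[ (u,*C[v,u].round(3)) for u in range(240,400,24)])
```

```text
4.15 [ 0.52820033 -0.04467219  0.20124846] [[-2.486e-01  9.686e-01  1.300e-03]
 [ 9.686e-01  2.486e-01 -5.000e-04]
 [-8.000e-04  1.100e-03 -1.000e+00]] [ 0.3410846   0.01721295 -1.03952325] 0.15637486070673148
20 [(240, np.float64(0.426), np.float64(0.077), np.float64(0.015)), (264, np.float64(0.444), np.float64(0.085), np.float64(0.0)), (288, np.float64(0.466), np.float64(0.09), np.float64(0.002)), (312, np.float64(0.495), np.float64(0.072), np.float64(0.116)), (336, np.float64(0.509), np.float64(0.075), np.float64(0.118)), (360, np.float64(0.531), np.float64(0.107), np.float64(0.001)), (384, np.float64(0.553), np.float64(0.112), np.float64(0.002))]
50 [(240, np.float64(0.427), np.float64(0.053), np.float64(0.001)), (264, np.float64(0.449), np.float64(0.059), np.float64(0.001)), (288, np.float64(0.472), np.float64(0.065), np.float64(0.001)), (312, np.float64(0.499), np.float64(0.055), np.float64(0.115)), (336, np.float64(0.514), np.float64(0.059), np.float64(0.118)), (360, np.float64(0.539), np.float64(0.082), np.float64(0.0)), (384, np.float64(0.561), np.float64(0.088), np.float64(
[... 2036 characters left out ...]
(0.518), np.float64(-0.017), np.float64(0.205)), (336, np.float64(0.556), np.float64(-0.068), np.float64(0.002)), (360, np.float64(0.581), np.float64(-0.062), np.float64(0.001)), (384, np.float64(0.606), np.float64(-0.055), np.float64(0.002))]
230 [(240, np.float64(0.462), np.float64(-0.128), np.float64(0.002)), (264, np.float64(0.488), np.float64(-0.122), np.float64(0.001)), (288, np.float64(0.513), np.float64(-0.115), np.float64(0.002)), (312, np.float64(0.522), np.float64(-0.031), np.float64(0.205)), (336, np.float64(0.565), np.float64(-0.102), np.float64(0.002)), (360, np.float64(0.591), np.float64(-0.096), np.float64(-0.0)), (384, np.float64(0.617), np.float64(-0.089), np.float64(0.0))]
```

View pics/w2.png

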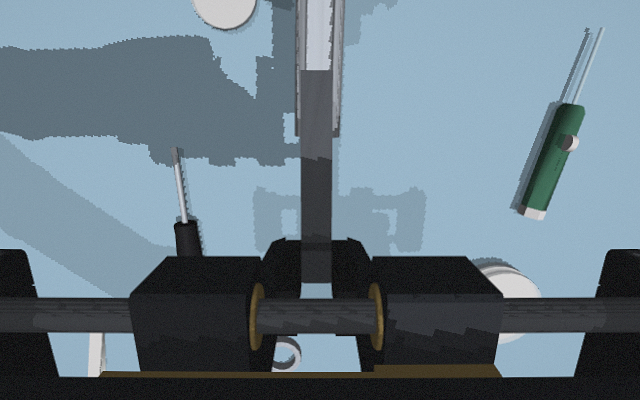

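The wrist view shows the held key running straight up the image (tip at 317,70) over the shaft (columns 296–342). The fit comes from this same frame.

```bash
cat > fit.py <<'E'
from h import *
import sys
def side(C,lo,hi,rows,cols=(280,360)):
    """fit centre line of the band of points with lo<z<hi per image row"""
    L=[]
    for v in rows:
        X=C[v,cols[0]:cols[1]]; m=(X[:,2]>lo)&(X[:,2]<hi)
        if m.sum()>8:
            Y=X[m]; L.append([*(Y[0,:2]+Y[-1,:2])/2, np.linalg.norm(Y[-1,:2]-Y[0,:2])])
    L=np.array(L); vx,vy,x0,y0=cv2.fitLine(L[:,:2].astype(np.float32),cv2.DIST_HUBER,0,.001,.001).ravel()
    a=np.array([vx,vy])*np.sign(vy); return np.array([x0,y0]),a,L
E
python3 - <<'E'
from fit import *
z=np.load('w2.npz'); C=cloud(z,z['d'])
q,a,L=side(C,.098,.13,range(2,66)); print('shaft',q,a,np.degrees(np.arctan2(a[1],a[0])),np.median(L[:,2]))
k,b,M=side(C,.19,.215,range(80,235)); print('key',k,b,np.degrees(np.arctan2(b[1],b[0])),np.median(M[:,2]))
n=np.array([a[1],-a[0]])  # rotator x
m=(C[:,:,2]>.098)&(C[:,:,2]<.13); m[:,:290]=0;m[:,350:]=0
X=C[m]; s=(X[:,:2]-q)@a; print('stub end',q+a*np.percentile(s,.5), 'near rows',C[2,300:340,2].round(3)[::4])
K=C[(C[:,:,2]>.185)&(C[:,:,2]<.215)][:, :2]; K=K[abs((K-k)@np.array([b[1],-b[0]]))<.012]
t=(K-k)@b; tip=k+b*np.percentile(t,99.8); print('tip',tip,'lateral of tip, head rel shaft',(tip-q)@n,((tip-.083*b)-q)@n)
# floor vs wall heights
F=X[abs((X[:,:2]-q)@n)<.005]; print('floor z',np.median(F[:,2]))
# top view: rotator face
zt=np.load('top.npz');P=cloud(zt,zt['d']);g=P[190:270,100:270].reshape(-1,3)
sl=(g[:,:2]-q)@a;ll=(g[:,:2]-q)@n
for h in np.arange(-.06,.2,.01):
    mm=(sl>h)&(sl<h+.01)&(abs(ll)<.08)&(g[:,2]>.1);Q=g[mm]
    if len(Q):print(round(h,2),len(Q),ll[mm].min().round(3),ll[mm].max().round(3),Q[:,2].max().round(3))
E
```

```text
shaft [0.5010891  0.06642791] [-0.22410105  0.9745659 ] 102.95001 0.030197112689027146
key [ 0.5159516  -0.00162952] [-0.24680753  0.96906453] 104.28867 0.013605999483943991
stub end [0.51561244 0.00326908] near rows [0.116 0.119 0.114 0.115 0.115 0.116 0.115 0.116 0.114 0.118]
tip [0.50614077 0.03689161] lateral of tip, head rel shaft -0.001695928899878134 0.00024310286734218964
floor z 0.11511792860717976
-0.06 67 -0.015 0.016 0.121
-0.05 69 -0.015 0.017 0.122
-0.04 68 -0.014 0.017 0.121
-0.03 70 -0.015 0.017 0.123
-0.02 66 -0.015 0.017 0.121
-0.01 68 -0.015 0.016 0.121
0.0 69 -0.015 0.016 0.121
0.01 66 -0.015 0.016 0.122
0.02 69 -0.015 0.017 0.121
0.03 149 -0.028 0.031 0.138
0.04 129 -0.029 0.029 0.138
0.05 131 -0.029 0.03 0.138
0.06 262 -0.06 0.064 0.168
0.07 366 -0.066 0.065 0.179
0.08 220 -0.066 0.071 0.179
0.09 5 -0.013 0.014 0.12
0.1 101 -0.023 0.024 0.13
0.11 445 -0.065 0.066 0.16
0.12 437 -0.069 0.074 0.167
0.13 319 -0.067 0.077 0.168
0.14 300 -0.064 0.077 0.167
0.15 327 -0.062 0.076 0.167
0.16 304 -0.059 0.074 0.17
0.17 286 -0.056 0.074 0.173
0.18 287 -0.054 0.076 0.169
0.19 281 -0.051 0.076 0.17
```

Call:
step_arm([
  [[-0.12,0.53,-0.4],[0,0,-0.65]],
  [[-0.12,0.53,-0.7],[0,0,-0.65]],
  [[-0.12,0.53,-0.8],[0,0,0]],
  [[-0.12,0.53,-0.8],[0,0,0]],
  [[-0.12,0.53,-0.8],[0,0,0]],
  [[-0.12,0.53,-0.8],[0,0,0]],
  [[-0.12,0.53,-0.8],[0,0,0]],
  [[-0.12,0.53,-0.7],[0,0,0]],
  [[-0.12,0.53,-0.5],[0,0,0]],
  [[-0.12,0.53,-0.4],[0,0,0]],
])

```text
clock: 5.2
tool_pos: [0.5158, 0.0076, 0.1323]
eef_rot: [0.623, 0.782, -0.0, -0.0]
contact_force: [0.1, -0.3, -0.9]
opening: 0.153
finger_force: 40.0
```

Run:
```python
from fit import *
from scipy.spatial.transform import Rotation as R
s=r.get_state();M=R.from_quat(s['eef_rot']).as_matrix();print(s['clock'],s['tool_pos'],M.round(4),s['contact_force'])
c,p,d=cam('wrist'); np.savez('w3.npz',p=p,d=d,**{k:np.array(v) for k,v in c.items()})
cv2.imwrite('pics/w3.png',cv2.resize(p[0:270,230:410,::-1],None,fx=2.2,fy=2.2,interpolation=cv2.INTER_CUBIC))
```

```text
5.2 [0.51578024 0.00758282 0.13227526] [[-2.238e-01  9.746e-01 -1.000e-04]
 [ 9.746e-01  2.238e-01  0.000e+00]
 [ 0.000e+00 -1.000e-04 -1.000e+00]] [ 0.12926128 -0.26843071 -0.87593843]
```

View pics/w3.png

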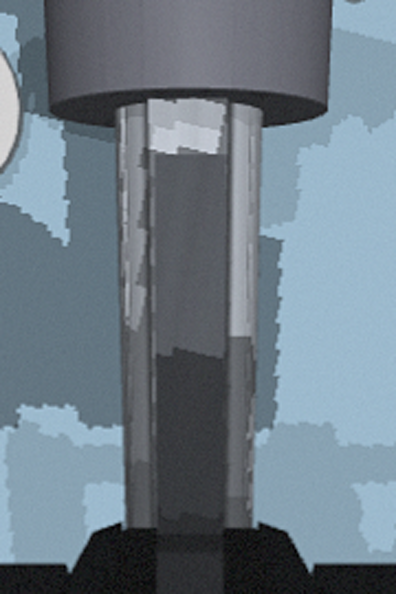

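The crop shows the key centred between the keyway walls (tip at crop 152–222, shaft at 117–260, so within about 0.3 mm). Its tip is about 1 cm before the hub face. Lowering to feel for the floor.

Call:
step_arm([
  [[0,0,-0.1],[0,0,0]],
  [[0,0,-0.1],[0,0,0]],
  [[0,0,-0.1],[0,0,0]],
  [[0,0,-0.1],[0,0,0]],
  [[0,0,-0.1],[0,0,0]],
  [[0,0,-0.1],[0,0,0]],
  [[0,0,-0.1],[0,0,0]],
  [[0,0,0],[0,0,0]],
  [[0,0,0],[0,0,0]],
  [[0,0,0],[0,0,0]],
])

```text
clock: 6.25
tool_pos: [0.516, 0.0071, 0.1258]
eef_rot: [0.623, 0.782, 0.0, 0.0]
contact_force: [-0.4, 0.9, -1.4]
opening: 0.152
finger_force: 40.0
```

Call:
step_arm([
  [[0,0,-0.05],[0,0,0]],
  [[0,0,-0.05],[0,0,0]],
  [[0,0,-0.05],[0,0,0]],
  [[0,0,0],[0,0,0]],
  [[0,0,0],[0,0,0]],
  [[0,0,0],[0,0,0]],
  [[0,0,0],[0,0,0]],
  [[0,0,0],[0,0,0]],
  [[0,0,0],[0,0,0]],
  [[0,0,0],[0,0,0]],
])

```text
clock: 7.25
tool_pos: [0.516, 0.007, 0.1244]
eef_rot: [0.623, 0.782, 0.0, 0.0]
contact_force: [-1.3, 0.1, 5.3]
opening: 0.152
finger_force: 40.0
```

Floor felt (about 6 N down at TCP z 0.1244). Easing the down-force and sliding 30 mm along the shaft.

Call:
step_arm([
  [[-0.06,0.29,0.04],[0,0,0]],
  [[-0.07,0.29,0],[0,0,0]],
  [[-0.07,0.29,0],[0,0,0]],
  [[-0.07,0.29,0],[0,0,0]],
  [[-0.07,0.3,0],[0,0,0]],
  [[-0.07,0.29,0],[0,0,0]],
  [[-0.07,0.29,0],[0,0,0]],
  [[-0.07,0.29,0],[0,0,0]],
  [[-0.07,0.3,0],[0,0,0]],
  [[-0.06,0.29,0],[0,0,0]],
])

```text
clock: 8.25
tool_pos: [0.509, 0.0366, 0.1246]
eef_rot: [0.623, 0.782, 0.0, -0.0]
contact_force: [0.8, -0.2, -1.0]
opening: 0.151
finger_force: 40.0
```

Call:
step_arm([
  [[-0.02,0.1,0],[0,0,0]],
  [[-0.02,0.1,0],[0,0,0]],
  [[-0.03,0.1,0],[0,0,0]],
  [[-0.02,0.1,0],[0,0,0]],
  [[-0.02,0.1,0],[0,0,0]],
  [[-0.02,0.1,0],[0,0,0]],
  [[-0.02,0.1,0],[0,0,0]],
  [[-0.02,0.1,0],[0,0,0]],
  [[-0.03,0.1,0],[0,0,0]],
  [[-0.02,0.07,0],[0,0,0]],
])

```text
clock: 9.25
tool_pos: [0.5069, 0.0461, 0.1247]
eef_rot: [0.623, 0.782, 0.0, 0.0]
contact_force: [-0.5, -0.0, -2.0]
opening: 0.153
finger_force: 40.0
```

Call:
step_arm([
  [[-0.01,0.05,0],[0,0,0]],
  [[-0.01,0.05,0],[0,0,0]],
  [[-0.01,0.05,0],[0,0,0]],
  [[-0.02,0.05,0],[0,0,0]],
  [[-0.01,0.05,0],[0,0,0]],
  [[-0.01,0.05,0],[0,0,0]],
  [[-0.01,0.05,0],[0,0,0]],
  [[-0.02,0.05,0],[0,0,0]],
  [[-0.01,0.05,0],[0,0,0]],
  [[-0.01,0.05,0],[0,0,0]],
])

```text
clock: 10.25
tool_pos: [0.5057, 0.051, 0.1246]
eef_rot: [0.623, 0.782, 0.0, 0.0]
contact_force: [0.3, -0.2, -1.1]
opening: 0.152
finger_force: 40.0
```

Call:
step_arm([
  [[-0.01,0.04,0],[0,0,0]],
  [[-0.01,0.04,0],[0,0,0]],
  [[-0.01,0.04,0],[0,0,0]],
  [[-0.01,0.04,0],[0,0,0]],
  [[-0.01,0.04,0],[0,0,0]],
  [[-0.01,0.04,0],[0,0,0]],
  [[-0.01,0.04,0],[0,0,0]],
  [[-0.01,0.04,0],[0,0,0]],
  [[-0.01,0.04,0],[0,0,0]],
  [[0,0.0,0],[0,0,0]],
])

```text
clock: 11.25
tool_pos: [0.5049, 0.0539, 0.1246]
eef_rot: [0.623, 0.782, -0.0, 0.0]
contact_force: [0.6, -3.0, -1.0]
opening: 0.156
finger_force: 40.0
```

Call:
step_arm([
  [[-0.01,0.04,0],[0,0,0]],
  [[-0.01,0.04,0],[0,0,0]],
  [[-0.01,0.04,0],[0,0,0]],
  [[-0.01,0.04,0],[0,0,0]],
  [[-0.01,0.04,0],[0,0,0]],
  [[-0.01,0.04,0],[0,0,0]],
  [[-0.01,0.04,0],[0,0,0]],
  [[-0.01,0.04,0],[0,0,0]],
  [[-0.01,0.04,0],[0,0,0]],
  [[0,0.0,0],[0,0,0]],
])

```text
clock: 12.25
tool_pos: [0.504, 0.0568, 0.1246]
eef_rot: [0.624, 0.782, -0.001, 0.0]
contact_force: [1.8, -4.9, -1.4]
opening: 0.155
finger_force: 40.0
```

Call:
step_arm([
  [[-0.01,0.05,0],[0,0,0]],
  [[-0.01,0.05,0],[0,0,0]],
  [[-0.02,0.05,0],[0,0,0]],
  [[-0.01,0.05,0],[0,0,0]],
  [[-0.01,0.05,0],[0,0,0]],
  [[-0.01,0.05,0],[0,0,0]],
  [[-0.01,0.05,0],[0,0,0]],
  [[-0.01,0.05,0],[0,0,0]],
  [[-0.01,0.05,0],[0,0,0]],
  [[0,0.0,0],[0,0,0]],
])

```text
clock: 13.25
tool_pos: [0.5028, 0.0612, 0.1245]
eef_rot: [0.624, 0.782, -0.001, 0.0]
contact_force: [0.8, -5.1, -0.6]
opening: 0.152
finger_force: 40.0
```

Call:
step_arm([
  [[-0.01,0.05,0],[0,0,0]],
  [[-0.01,0.05,0],[0,0,0]],
  [[-0.02,0.05,0],[0,0,0]],
  [[-0.01,0.05,0],[0,0,0]],
  [[-0.01,0.05,0],[0,0,0]],
  [[-0.01,0.05,0],[0,0,0]],
  [[-0.01,0.05,0],[0,0,0]],
  [[-0.01,0.05,0],[0,0,0]],
  [[-0.01,0.05,0],[0,0,0]],
  [[0,0.0,0],[0,0,0]],
])

```text
clock: 14.25
tool_pos: [0.5018, 0.0657, 0.1245]
eef_rot: [0.624, 0.782, -0.001, 0.0]
contact_force: [0.9, -5.0, -1.4]
opening: 0.158
finger_force: 40.0
```

Call:
step_arm([
  [[-0.01,0.03,0],[0,0,0]],
  [[-0.01,0.03,0],[0,0,0]],
  [[0,0.03,0],[0,0,0]],
  [[-0.01,0.03,0],[0,0,0]],
  [[-0.01,0.03,0],[0,0,0]],
  [[0,0.03,0],[0,0,0]],
  [[-0.01,0.03,0],[0,0,0]],
  [[-0.01,0.03,0],[0,0,0]],
  [[0,0.03,0],[0,0,0]],
  [[0,0,0],[0,0,0]],
])

```text
clock: 15.25
tool_pos: [0.5011, 0.0683, 0.1245]
eef_rot: [0.624, 0.782, -0.001, 0.0]
contact_force: [1.0, -5.7, -0.7]
opening: 0.154
finger_force: 40.0
```

Call:
step_arm([
  [[0,0.02,0],[0,0,0]],
  [[-0.01,0.02,0],[0,0,0]],
  [[0,0.02,0],[0,0,0]],
  [[-0.01,0.02,0],[0,0,0]],
  [[0,0.02,0],[0,0,0]],
  [[-0.01,0.02,0],[0,0,0]],
  [[0,0.02,0],[0,0,0]],
  [[-0.01,0.02,0],[0,0,0]],
  [[0,0,0],[0,0,0]],
  [[0,0,0],[0,0,0]],
])

```text
clock: 16.25
tool_pos: [0.5008, 0.0696, 0.1245]
eef_rot: [0.624, 0.782, -0.001, 0.001]
contact_force: [1.8, -5.2, -1.0]
opening: 0.153
finger_force: 40.0
```

Call:
step_arm([
  [[0,0.02,0],[0,0,0]],
  [[-0.01,0.02,0],[0,0,0]],
  [[0,0.02,0],[0,0,0]],
  [[-0.01,0.02,0],[0,0,0]],
  [[0,0.02,0],[0,0,0]],
  [[-0.01,0.02,0],[0,0,0]],
  [[0,0.02,0],[0,0,0]],
  [[0,0.0,0],[0,0,0]],
  [[0,0,0],[0,0,0]],
  [[0,0,0],[0,0,0]],
])

```text
clock: 17.25
tool_pos: [0.5008, 0.0697, 0.1245]
eef_rot: [0.624, 0.781, -0.002, 0.001]
contact_force: [2.3, -8.4, -0.3]
opening: 0.151
finger_force: 40.0
```

Gone solid. The force now climbs at roughly 2.3 N per mm commanded. Building up to 17–18 N gently.

Call:
step_arm([
  [[0,0.03,0],[0,0,0]],
  [[-0.01,0.03,0],[0,0,0]],
  [[-0.01,0.03,0],[0,0,0]],
  [[-0.01,0.03,0],[0,0,0]],
  [[-0.01,0.03,0],[0,0,0]],
  [[0,0.03,0],[0,0,0]],
  [[-0.01,0.03,0],[0,0,0]],
  [[0,0.0,0],[0,0,0]],
  [[0,0,0],[0,0,0]],
  [[0,0,0],[0,0,0]],
])

```text
clock: 18.25
tool_pos: [0.5006, 0.0698, 0.1245]
eef_rot: [0.625, 0.781, -0.003, 0.002]
contact_force: [3.1, -11.6, -0.1]
opening: 0.153
finger_force: 40.0
```

Call:
step_arm([
  [[0,0.03,0],[0,0,0]],
  [[-0.01,0.03,0],[0,0,0]],
  [[-0.01,0.03,0],[0,0,0]],
  [[-0.01,0.03,0],[0,0,0]],
  [[-0.01,0.03,0],[0,0,0]],
  [[0,0.03,0],[0,0,0]],
  [[-0.01,0.03,0],[0,0,0]],
  [[-0.01,0.03,0],[0,0,0]],
  [[0,0,0],[0,0,0]],
  [[0,0,0],[0,0,0]],
])

```text
clock: 19.25
tool_pos: [0.5005, 0.07, 0.1245]
eef_rot: [0.626, 0.78, -0.004, 0.003]
contact_force: [4.9, -16.3, -0.4]
opening: 0.153
finger_force: 40.0
```

Call:
step_arm([
  [[-0.01,0.03,0],[0,0,0]],
  [[0,0.01,0],[0,0,0]],
  [[0,0,0],[0,0,0]],
  [[0,0,0],[0,0,0]],
  [[0,0,0],[0,0,0]],
  [[0,0,0],[0,0,0]],
  [[0,0,0],[0,0,0]],
  [[0,0,0],[0,0,0]],
  [[0,0,0],[0,0,0]],
  [[0,0,0],[0,0,0]],
])

```text
clock: 20.25
tool_pos: [0.5005, 0.07, 0.1246]
eef_rot: [0.626, 0.78, -0.004, 0.003]
contact_force: [5.5, -16.5, -0.3]
opening: 0.149
finger_force: 40.0
```

Axial push 17.4 N, solid. Unloading the arm before letting go.

Call:
step_arm([
  [[0.01,-0.07,0],[0,0,0]],
  [[0.02,-0.07,0],[0,0,0]],
  [[0.01,-0.07,0],[0,0,0]],
  [[0.02,-0.07,0],[0,0,0]],
  [[0.02,-0.07,0],[0,0,0]],
  [[0.01,-0.07,0],[0,0,0]],
  [[0.02,-0.07,0],[0,0,0]],
  [[0,0,0],[0,0,0]],
  [[0,0,0],[0,0,0]],
  [[0,0,0],[0,0,0]],
])

```text
clock: 21.25
tool_pos: [0.5005, 0.0699, 0.1245]
eef_rot: [0.624, 0.781, -0.002, 0.001]
contact_force: [1.8, -9.1, -0.9]
opening: 0.153
finger_force: 40.0
```

Call:
step_arm([
  [[0.01,-0.06,0],[0,0,0]],
  [[0.02,-0.06,0],[0,0,0]],
  [[0.01,-0.06,0],[0,0,0]],
  [[0.01,-0.06,0],[0,0,0]],
  [[0.02,-0.06,0],[0,0,0]],
  [[0.01,-0.06,0],[0,0,0]],
  [[0.01,-0.04,0],[0,0,0]],
  [[0,0,0],[0,0,0]],
  [[0,0,0],[0,0,0]],
  [[0,0,0],[0,0,0]],
])

```text
clock: 22.25
tool_pos: [0.501, 0.0699, 0.1245]
eef_rot: [0.623, 0.783, 0.0, -0.001]
contact_force: [-2.4, 1.9, -2.8]
opening: 0.153
finger_force: 40.0
```

Call:
step_arm([
  [[-0.04,0.1,0],[0,0,0]],
  [[0,0,0],[0,0,0]],
  [[0,0,0],[0,0,0]],
  [[0,0,0],[0,0,0]],
  [[0,0,0],[0,0,0]],
  [[0,0,0],[0,0,0]],
  [[0,0,0],[0,0,0]],
  [[0,0,0],[0,0,0]],
  [[0,0,0],[0,0,0]],
  [[0,0,0],[0,0,0]],
])

```text
clock: 23.25
tool_pos: [0.501, 0.0699, 0.1246]
eef_rot: [0.623, 0.782, -0.0, -0.0]
contact_force: [-1.2, 0.8, -7.1]
opening: 0.153
finger_force: 40.0
```

Call:
step_arm([
  [[0,0,0],[0,0,0]],
  [[0,0,0],[0,0,0]],
  [[0,0,0],[0,0,0]],
  [[0,0,0],[0,0,0]],
  [[0,0,0],[0,0,0]],
  [[0,0,0],[0,0,0]],
  [[0,0,0],[0,0,0]],
  [[0,0,0],[0,0,0]],
  [[0,0,0],[0,0,0]],
  [[0,0,0],[0,0,0]],
], fingers=0.4)

```text
clock: 24.25
tool_pos: [0.501, 0.0698, 0.1246]
eef_rot: [0.623, 0.782, 0.0, 0.0]
contact_force: [0.4, 0.3, -0.5]
opening: 0.401
finger_force: 0.0
```

Call:
step_arm([
  [[0,0,0.3],[0,0,0]],
  [[0,0,0.6],[0,0,0]],
  [[0,0,1],[0,0,0]],
  [[0,0,1],[0,0,0]],
  [[0,0,1],[0,0,0]],
  [[0.1,-0.5,1],[0,0,0]],
  [[0.2,-1,0.5],[0,0,0]],
  [[0.3,-1.5,0],[0,0,0]],
  [[0.3,-1.5,0],[0,0,0]],
  [[0.2,-1,0],[0,0,0]],
])

```text
clock: 25.25
tool_pos: [0.5122, 0.0125, 0.1788]
eef_rot: [0.624, 0.781, -0.0, 0.0]
contact_force: [-0.3, -0.5, 0.1]
opening: 0.401
finger_force: 0.0
```

Run:
```python
from h import *
s=r.get_state();print(s['clock'],s['tool_pos'],s['contact_force'])
c,p,d=cam('wrist'); C=cloud(c,d)
cv2.imwrite('pics/w4.png',cv2.resize(p[:,200:440,::-1],None,fx=1.5,fy=1.5,interpolation=cv2.INTER_CUBIC))
q=np.array([.5011,.0664]);a=np.array([-.2241,.9746]);n=np.array([a[1],-a[0]])
s=(C[:,:,:2]-q)@a-.0345;l=(C[:,:,:2]-q)@n
for nm,m in(('head',(abs(l)<.012)&(s>-.06)&(s<0)&(C[:,:,2]>.132)&(C[:,:,2]<.145)),('hubtop',(abs(l)<.004)&(s>.005)&(s<.04))):
    print(nm,m.sum(),np.percentile(s[m],[1,99]) if m.any() else'',np.percentile(l[m],[1,99]) if m.any() else '',np.median(C[:,:,2][m]) if m.any() else '')
```

```text
25.25 [0.51215744 0.01247078 0.17875082] [-0.31320175 -0.46789434  0.06535128]
head 814 [-3.72651473e-02 -8.59843422e-05] [-0.00767406  0.00753549] 0.13903289945398692
hubtop 877 [0.00537496 0.03113868] [-0.00397615  0.00374706] 0.13777501040496085
```

View pics/w4.png

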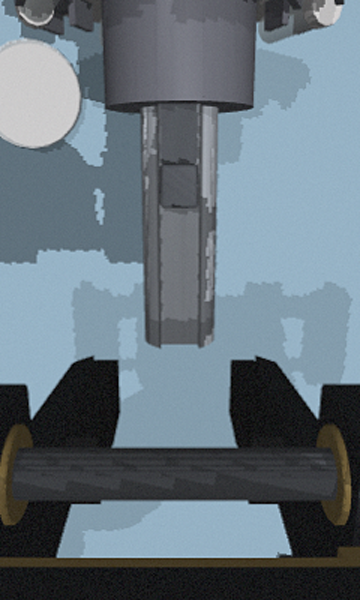

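The key sits centred in the slot with its head at crop (179,185), lateral ±7.6 mm. The rear of the head is about 37 mm before the hub face, so the tip is about 54 mm in. The hub is lifted and the gripper is clear. Handing in.

```bash
python3 -c "
from plant import r
print(r.finish_job())"
```

```text
the job is handed in; nothing more can be done
None
```

The key is driven in about 54 mm past the hub face, went solid at about 17.4 N, and is released with the gripper clear; the job is handed in, with no verdict returned and the remaining wedge force (needs over 6 N) not measured after letting go.

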